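# Shut the cold-water isolating valve under the washbasin

## Robot

A 7-joint arm with a two-finger parallel gripper is mounted at the origin on the work surface. World frame = base frame: x ahead of the robot, y to its left, z up, the work surface at z = 0. Lengths are in m, angles in rad, forces in N, time in s.
With the tool pointing down it reaches from about 0.375 to 0.925 m from the base axis. Payload 3.1 kg.
Tool frame: the origin (TCP) lies on the centre line of the jaws, within the pads' length; the fingertips stand 17 mm ahead of it and the grasp point (between the pads) lies 2 mm behind it; z points along the fingers, y is the direction in which the jaws open and shut (so a half turn about z gives the same grasp; the last joint's range is limited). The gripper opens to 85 mm and grips with 20 to 120 N. Pads are 22 mm wide; open, the fingers measure 114 mm over their backs; the gripper's body (76 mm by 85 mm) begins 54 mm behind the grasp point. The pads swing forward as they close: fully open they stand 13 mm farther back than shut.
Start: joints at [-1.432, 0.383, 0.044, 1.598, -0.018, 1.161, -0.05], TCP at [0.152, 0.632, 0.248] pointing down, gripper open.
Joint ranges: [-2.61, 2.61], [-0.41, 2.15], [-1.48, 1.57], [0, 2.5], [-1.57, 4.71], [0.05, 1.97], [-2.85, 2.85]. Speed limits (rad/s): [2.79, 2.79, 3.14, 3.14, 3.14, 3.14, 3.14].

## Interface

Orientations are given as a rotation vector (axis times angle).
In Python, from station import robot, eyes gives the robot as it stands.
- The arm moves only by the shell command python3 -m inch 'ROWS' [FORCE]. ROWS is JSON, a list of rows, each an object with "linear": the shift along the tool's x, y, z in mm, a list of three; "rot": the turn, a rotation vector about the tool's x, y, z in degrees, a list of three; "jaw": the closure in counts, from 0 (fully open) to 255 (shut). A call has 1 to 10 rows; each row shifts and turns the commanded pose from where the row before left it, along the tool's axes as they then stand; what a row does not reach is not made up. A row lasts 1/10 s, in which the tool goes at most 50 mm and 8.59 degrees, less where a joint would pass 70% of its speed; a pose out of reach is approached as far as the arm can. A call is refused whole if a number of a shift passes 50 or a number of a turn 8.59, either way. A call with a gripper value outside its range is refused whole. The fingers move at their own pace and stop on an object; FORCE is the grip in N (left out, the last holds). Time passes only in rows, so rows that do not move let the fingers close. It gives the time, the measured TCP pose, the force and the opening at its end, in the units of the state.
- robot.get_obs(): the state, without advancing time (a new reading comes with each control period).
- eyes.get_image(name): name is "scene" or "top" or "wrist"; returns a dict with "pixels" (384x512x3 uint8, red, green, blue), "camera_matrix" (3x3 intrinsics, pixels), "R" (3x3) and "t" (3): a world point X has camera coordinates R X + t. Camera axes: x right, y down, z forward; pixel columns grow to the right and rows downward; lengths in m; the calibration is good to about 2 mm. A picture is of the moment at which its call begins. There is no depth.
- robot.hand_in(): hands the job in, once; it reports no verdict.
The state is a dict: "clock": time; "qpos": joint angles; "joint_velocities": joint speeds; "joint_torque": joint torques, N m; "eef_pos": TCP position; "tool_rot": TCP orientation; "force": force on the tool from outside, world axes, zero at the start; "moment": the same for the moment, N m; "finger_gap": finger opening in m.
Only numpy, scipy, OpenCV 4.12 (cv2) and the standard library are available. Lean on these libraries where they do the work, as an engineer would, in place of code of your own. Each camera call takes 0.05 s, during which the arm holds its last target.

## Task

The mixer tap is about to be changed: shut off the cold water by turning the blue-handled valve fully to its closed stop, so that its lever lies squarely across its pipe. Leave the red-handled hot valve open as it is, do not shift or tip the white lidded jar, and let go of everything.

Things in the scene. Friction and masses are not known exactly. Their poses are not given: they have to be found in the camera images.
- cold_valve: Fixed valve in a copper pipe loop, with a blue-sleeved lever on top. Origin: on the work surface, straight below the lever's vertical axis; x runs along the pipe (22 mm thick, top at 71 mm, 240 mm long). Sleeve: 37 to 105 mm out from the axis, 18 wide, underside 98 and top 112 mm above the surface. Brass body within 40 mm of the axis, up to 80 mm high. Lever: along -x open, +y shut.
- cold_lever (a joint): Blue lever's angle, rad: 0 = open stop (along the pipe), 1.571 = shut stop (squarely across it); it starts open, 0 to 0.3. Grows clockwise seen from above: lever direction (-cos q, sin q) in cold_valve's x, y. No spring: stiff friction holds it wherever it is left, and pushing the sleeve sideways at its middle takes about 3 N until it meets the stop.
- hot_sleeve (a point): Middle of the red sleeve of the hot valve's lever, 75 mm from that lever's axis, 105 mm above the surface. The hot valve is like the cold one but for its red sleeve; it stands open (0 to 0.3 rad), to the left or right of the cold one, axes at least 0.34 m apart.
- jar: Loose upright white jar with a white screw lid, 92 mm in diameter, 88 mm high, 250 to 490 g, standing at the far side between the two valves. Origin: centre of its underside.
There are look-alikes about, which are no part of the job. Of the things that look like the jar, the middle-sized one is meant.

How it is judged:
At the end, for the whole second after the job is handed in: The blue lever is at its shut stop, within 10 degrees of square across its pipe, and at rest; the red lever's sleeve is within 20 mm of where it was (still open), and the jar stands upright within 20 mm of where it was (value of joint cold_lever above 1.4 rad and velocity of joint cold_lever between -0.1 and 0.1 rad/s and distance of each of hot_sleeve, jar from where it was at the start of the episode below 0.02 m and angle between jar's own z axis and vertical below 0.2 rad); the robot touches nothing.
It fails at once if the red-handled hot valve is turned (its sleeve moves over 20 mm) (distance of hot_sleeve from where it was at the start of the episode above 0.02 m).
It fails at once if the jar is shifted over 20 mm or tipped over 0.3 rad (distance of jar from where it was at the start of the episode above 0.02 m or angle between jar's own z axis and vertical above 0.3 rad).
It also fails if it takes over 34 s, if anything falls off the work surface, if the arm or the gripper's body presses on something with over 40 N, if the wrist force passes 120 N, or if a joint passes its speed limit or range.

## Working session

There is one attempt and no reset: what is moved stays moved. The work goes in short steps, Python scripts to look and compute and a shell command to move; the robot and the scene stay as the last step left them, time stands still between calls to the robot, and variables do not carry over. Pictures are saved under pics/ and viewed, and the job is handed in when it is done.

```bash
mkdir -p pics; ls; python3 - <<'E'
from station import robot, eyes
import cv2,json,numpy as np
print(robot.get_obs())
for n in ("scene","top","wrist"):
    d=eyes.get_image(n); cv2.imwrite(f"pics/{n}0.png",d["pixels"][:,:,::-1])
    np.savez(f"pics/{n}0.npz",K=d["camera_matrix"],R=d["R"],t=d["t"])
    print(n,d["camera_matrix"],d["R"],d["t"])
E
```

```text
pics
{'clock': 0.0, 'qpos': array([-1.43179947,  0.38382316,  0.04385774,  1.59958199, -0.01791157,
        1.16119154, -0.04988133]), 'joint_velocities': array([ 2.62644457e-05, -1.62127247e-03, -1.90159513e-03, -4.32718406e-05,
       -5.21583591e-04, -7.90235133e-04,  5.89893838e-06]), 'joint_torque': array([-2.83643494e-04, -4.33473444e+01,  1.02460619e+00, -2.49511206e+01,
        1.06798692e-02,  1.13675406e-02,  5.35582714e-06]), 'eef_pos': array([0.1522875 , 0.63098495, 0.24689141]), 'tool_rot': array([-0.370959  , -3.11943952,  0.00409258]), 'force': array([-0.59961176,  0.14885783,  0.54930022]), 'moment': array([ 0.03393517, -0.00413235, -0.03049224]), 'finger_gap': 0.08541254824680537}
scene [[497.22364378   0.         254.75368708]
 [  0.         497.22364378 197.27556502]
 [  0.           0.           1.        ]] [[ 0.80424803  0.59425114 -0.00711996]
 [ 0.40965722 -0.563022   -0.71776541]
 [-0.43054161  0.57434467 -0.6962486 ]] [-0.5200754  -0.2123906   1.35659404]
top [[384.26411944   0.         252.6569051 ]
 [  0.         384.26411944 192.11119626]
 [  0.           0.           1.        ]] [[-0.00561863 -0.99983944 -0.01701562]
 [-0.98524791  0.00844549 -0.17092462]
 [ 0.17104088  0.01580424 -0.98513717]] [0.01230421 0.63928256 0.8929685 ]
wrist [[341.30634202   0.         250.97210345]
 [  0.         341.30634202 191.54737276]
 [  0.           0.           1.        ]] [[ 0.23338711  0.97238079 -0.00245901]
 [ 0.93970495 -0.22489285  0.25763891]
 [ 0.24997011 -0.06244034 -0.96623814]] [-0.64813266 -0.03371184  0.37904597]
```

View pics/scene0.png

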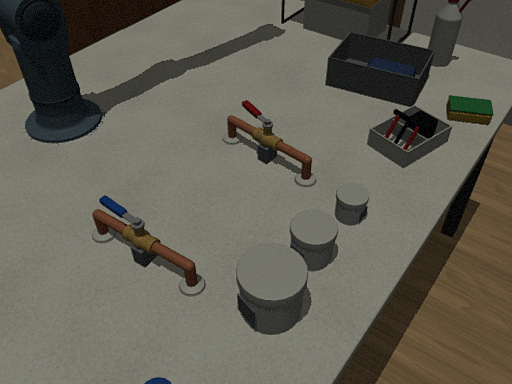

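View pics/top0.png

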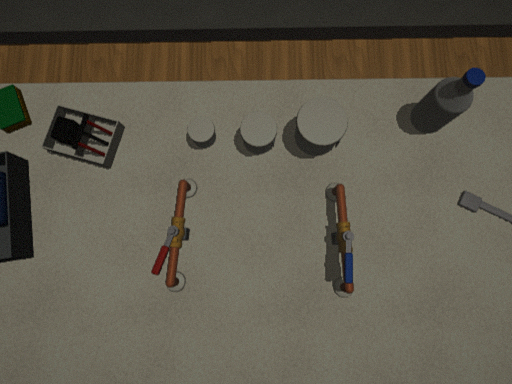

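View pics/wrist0.png

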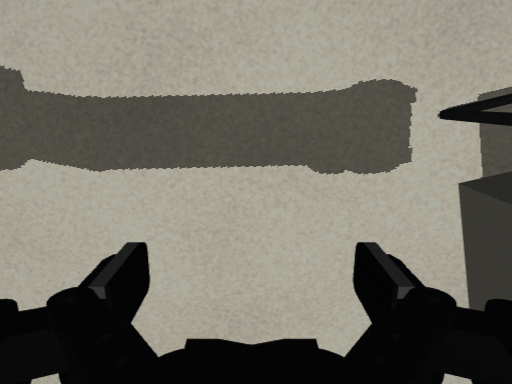

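The scene view shows the blue valve at lower left (axis ~(138,228)) and the red one behind it. In the top view, blue is at ~(347,238) with its lever pointing down the image (toward the robot), and red is at ~(173,232). The jars stand on the far side, and the middle-sized one is at ~(258,130). I'll enlarge the blue valve.

```bash
python3 - <<'E'
import cv2,numpy as np
a=cv2.imread("pics/top0.png")[170:310,300:400]; b=cv2.imread("pics/scene0.png")[180:300,80:220]
cv2.imwrite("pics/top0c.png",cv2.convertScaleAbs(cv2.resize(a,None,fx=4,fy=4,interpolation=cv2.INTER_CUBIC),alpha=1.5))
cv2.imwrite("pics/scene0c.png",cv2.convertScaleAbs(cv2.resize(b,None,fx=5,fy=5,interpolation=cv2.INTER_CUBIC),alpha=1.5))
E
```

```text
(no output)
```

View pics/top0c.png

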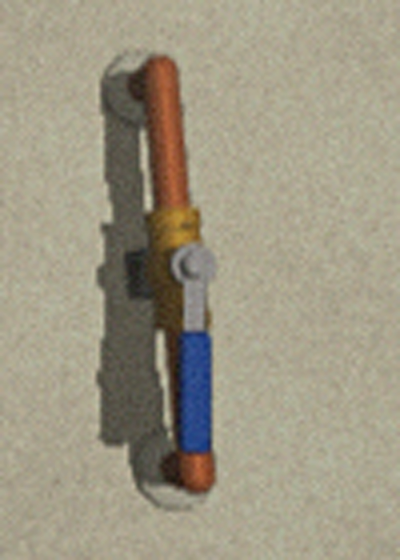

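View pics/scene0c.png

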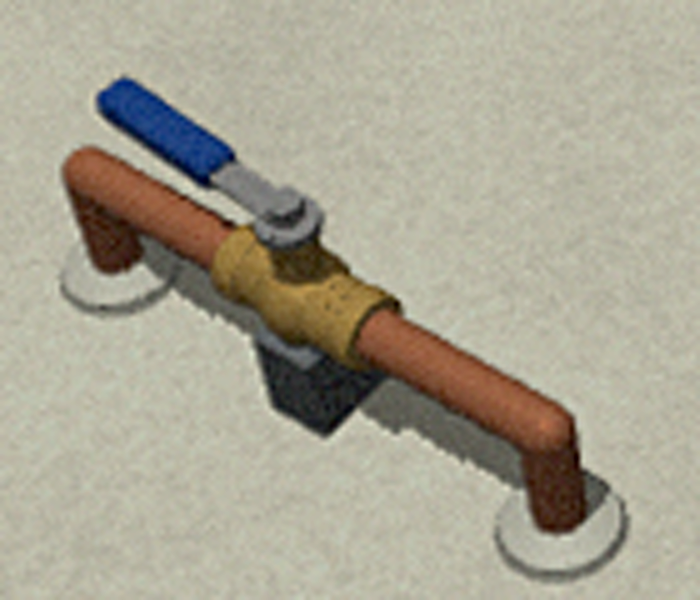

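```bash
cat > h.py <<'E'
import numpy as np,cv2
def L(n):
    d=np.load(f"pics/{n}.npz"); return d["K"],d["R"],d["t"]
def tri(n1,p1,n2,p2):
    P=[];
    for n in(n1,n2):
        K,R,t=L(n);P.append(K@np.c_[R,t])
    X=cv2.triangulatePoints(P[0],P[1],np.array(p1,float).reshape(2,1),np.array(p2,float).reshape(2,1)).ravel();return X[:3]/X[3]
def atz(n,p,z):
    K,R,t=L(n);d=R.T@np.linalg.inv(K)@[p[0],p[1],1];c=-R.T@t;return c+d*(z-c[2])/d[2]
E
python3 - <<'E'
from h import *
np.set_printoptions(precision=4,suppress=True)
for k,a,b in [("knob",(349,236),(137.6,221)),("sl_in",(349,253),(125,212.5)),("sl_out",(349,282.7),(103.2,197.5)),("pipe far",(340.5,186),(190.6,264)),("pipe near",(349.7,289.5),(97,212))]:
    print(k,tri("top0",a,"scene0",b))
print("sleeve z.112",atz("top0",(349,253),.112),atz("top0",(349,282.7),.112))
print("knob z.11",atz("top0",(349,236),.115), "red",atz("top0",(173,232),.115),atz("top0",(158,267),.112),"jars",[atz("top0",p,.088) for p in((258,130),(321,122))])
E
```

```text
knob [ 0.5282 -0.2101  0.1083]
sl_in [ 0.4906 -0.2081  0.1066]
sl_out [ 0.4251 -0.2049  0.1068]
pipe far [ 0.6516 -0.2054  0.0665]
pipe near [ 0.4063 -0.2163  0.0638]
sleeve z.112 [ 0.4888 -0.2087  0.112 ] [ 0.4238 -0.2056  0.112 ]
knob z.11 [ 0.5267 -0.2099  0.115 ] red [0.5384 0.1887 0.115 ] [0.4602 0.2209 0.112 ] jars [array([ 0.7879, -0.0067,  0.088 ]), array([ 0.8066, -0.1612,  0.088 ])]
```

Triangulation puts the axis at (0.528, -0.2105), the pipe about 2.5° off world x, and the lever at q≈0.09. It shuts towards +y. I'll push it with closed fingers, so first I move over while staying high.

```bash
python3 -m inch '[{"linear":[-15,-15,0],"rot":[0,0,0],"jaw":255},{"linear":[-29,-29,0],"rot":[0,0,0],"jaw":255},{"linear":[-29,-29,0],"rot":[0,0,0],"jaw":255},{"linear":[-29,-29,0],"rot":[0,0,0],"jaw":255},{"linear":[-29,-29,0],"rot":[0,0,0],"jaw":255},{"linear":[-29,-29,0],"rot":[0,0,0],"jaw":255},{"linear":[-29,-29,0],"rot":[0,0,0],"jaw":255},{"linear":[-29,-29,0],"rot":[0,0,0],"jaw":255},{"linear":[-29,-29,0],"rot":[0,0,0],"jaw":255},{"linear":[-29,-29,0],"rot":[0,0,0],"jaw":255}]' 30
```

```text
clock: 1.15
eef_pos: [0.3565, 0.2971, 0.2481]
tool_rot: [-0.371, -3.119, 0.0]
force: [1.7, 0.2, -0.6]
finger_gap: 0.0001
```

```bash
python3 -m inch '[{"linear":[-29,-29,0],"rot":[0,0,0],"jaw":255},{"linear":[-29,-29,0],"rot":[0,0,0],"jaw":255},{"linear":[-29,-29,0],"rot":[0,0,0],"jaw":255},{"linear":[-29,-29,0],"rot":[0,0,0],"jaw":255},{"linear":[-29,-29,0],"rot":[0,0,0],"jaw":255},{"linear":[0,0,0],"rot":[0,0,0],"jaw":255},{"linear":[0,0,0],"rot":[0,0,0],"jaw":255}]'
cat >> h.py <<'E'
def go(obs,tgt):
    R=cv2.Rodrigues(np.array(obs["tool_rot"]))[0]
    return 1000*R.T@(np.array(tgt)-obs["eef_pos"])
E
python3 - <<'E'
from h import *
from station import robot
o=robot.get_obs();print(o["clock"],o["eef_pos"],o["tool_rot"],o["qpos"],o["finger_gap"])
print(go(o,[.453,-.28,.247]),cv2.Rodrigues(o["tool_rot"])[0])
E
```

```text
clock: 1.85
eef_pos: [0.4631, 0.1228, 0.2481]
tool_rot: [-0.376, -3.118, -0.0]
force: [-0.1, 0.4, 0.6]
finger_gap: -0.0004
1.85 [0.46308763 0.12276807 0.24808168] [-3.76224378e-01 -3.11835625e+00 -1.02904104e-04] [-0.81679337  0.04729989  0.4891229   2.01619779 -0.02550635  1.08430188
  1.01446485] -0.0003593877511252275
[ -85.99469897 -393.61008429    1.03158791] [[-9.71305460e-01  2.37834671e-01 -6.10644521e-04]
 [ 2.37834630e-01  9.71305652e-01  1.39672157e-04]
 [ 6.26341356e-04 -9.56808538e-06 -9.99999804e-01]]
```

```bash
python3 -m inch '[{"linear":[-8,-38,0],"rot":[0,0,0],"jaw":255},{"linear":[-9,-40,0],"rot":[0,0,0],"jaw":255},{"linear":[-9,-40,0],"rot":[0,0,0],"jaw":255},{"linear":[-9,-40,0],"rot":[0,0,0],"jaw":255},{"linear":[-9,-40,0],"rot":[0,0,0],"jaw":255},{"linear":[-9,-40,0],"rot":[0,0,0],"jaw":255},{"linear":[-9,-40,0],"rot":[0,0,0],"jaw":255},{"linear":[-9,-40,0],"rot":[0,0,0],"jaw":255},{"linear":[-9,-40,0],"rot":[0,0,0],"jaw":255},{"linear":[-6,-36,0],"rot":[0,0,0],"jaw":255}]'
python3 -m inch '[{"linear":[0,0,0],"rot":[0,0,0],"jaw":255},{"linear":[0,0,0],"rot":[0,0,0],"jaw":255}]'
python3 - <<'E'
from h import *
from station import robot,eyes
o=robot.get_obs();print(o["clock"],o["eef_pos"],o["qpos"],o["force"])
print(go(o,[.453,-.28,.109]))
for n in ("scene","top","wrist"):
    d=eyes.get_image(n); cv2.imwrite(f"pics/{n}1.png",cv2.convertScaleAbs(d["pixels"][:,:,::-1],alpha=1.4))
    np.savez(f"pics/{n}1.npz",K=d["camera_matrix"],R=d["R"],t=d["t"])
E
```

```text
clock: 2.85
eef_pos: [0.455, -0.2789, 0.248]
tool_rot: [0.366, 3.12, 0.001]
force: [-0.1, -0.3, -0.0]
finger_gap: 0.0003
clock: 3.05
eef_pos: [0.4544, -0.2783, 0.2478]
tool_rot: [-0.371, -3.119, -0.001]
force: [0.7, 0.9, 0.6]
finger_gap: -0.0002
3.05 [ 0.45436069 -0.27829237  0.24775659] [-0.29962983  0.21185865  0.8744149   1.91109661 -0.18223245  1.10154297
  1.98122947] [0.74695468 0.87130861 0.61688937]
[  0.75801031  -2.08204293 138.75607406]
```

View pics/wrist1.png

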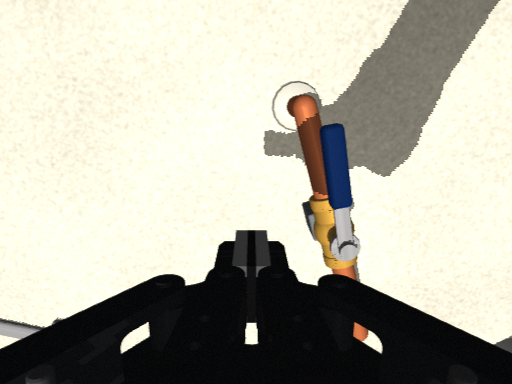

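View pics/top1.png

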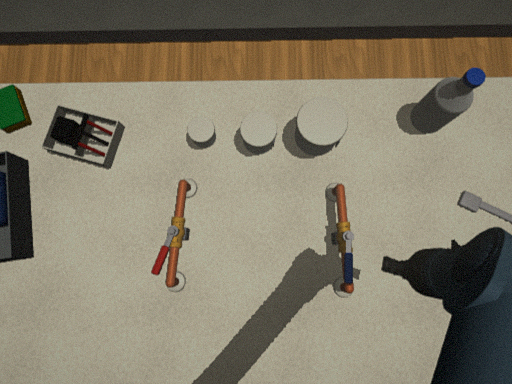

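```bash
python3 - <<'E'
from h import *
np.set_printoptions(precision=4,suppress=True)
for k,a,b in [("knob",(349,236),(347,245)),("sl_in",(349,253),(341,205)),("sl_out",(349,282.7),(334,126))]:
    print(k,tri("top0",a,"wrist1",b))
for p in((219,242),(236,230),(268,230),(286,242)): print(atz("wrist1",p,.231))
print(atz("top1",(384,264),.231))
A=np.array([.528,-.2105]);R=np.array([[-.9713,.2378],[.2378,.9713]])
prev=np.array([.4544,-.2783])
ex=np.array([.999,.044]);ey=np.array([-.044,.999])
for q in np.linspace(.09,1.571,12):
    l=-np.cos(q)*ex+np.sin(q)*ey; t=np.sin(q)*ex+np.cos(q)*ey
    tt=R.T@t; s=11*abs(tt[0])+15*abs(tt[1])
    c=A+.075*l-(s+9)/1000*t
    print(round(q,2),c,R.T@(c-prev)*1000); prev=c
E
```

```text
knob [ 0.5261 -0.2108  0.1062]
sl_in [ 0.4884 -0.2094  0.1076]
sl_out [ 0.4235 -0.2051  0.1132]
[ 0.4475 -0.29    0.231 ]
[ 0.4437 -0.2811  0.231 ]
[ 0.447  -0.2672  0.231 ]
[ 0.4545 -0.2606  0.231 ]
[ 0.4659 -0.2476  0.231 ]
0.09 [ 0.4519 -0.2329] [13.2389 43.5362]
0.22 [ 0.4498 -0.2213] [ 4.7963 10.7796]
0.36 [ 0.449  -0.2108] [3.2456 9.9596]
0.49 [ 0.4492 -0.2013] [2.113  9.3084]
0.63 [ 0.4506 -0.1915] [0.8932 9.8401]
0.76 [ 0.4535 -0.1817] [-0.4771 10.2043]
0.9 [ 0.4579 -0.1721] [-1.971  10.3582]
1.03 [ 0.4638 -0.163 ] [-3.55   10.2648]
1.17 [ 0.4712 -0.1546] [-5.1652  9.8959]
1.3 [ 0.4799 -0.1472] [-6.7599  9.2345]
1.44 [ 0.4899 -0.1412] [-8.2725  8.2775]
1.57 [ 0.501  -0.1366] [-9.6398  7.0359]
```

Two independent view pairs agree on the sleeve position, with its top at ~107–113 mm. I'll descend beside the sleeve (tip at ~89 mm, above the 80 mm body).

```bash
python3 -m inch '[{"linear":[0,0,25],"rot":[0,0,0],"jaw":255},{"linear":[0,0,35],"rot":[0,0,0],"jaw":255},{"linear":[0,0,35],"rot":[0,0,0],"jaw":255},{"linear":[0,0,30],"rot":[0,0,0],"jaw":255},{"linear":[0,0,16],"rot":[0,0,0],"jaw":255},{"linear":[4,12,0],"rot":[0,0,0],"jaw":255},{"linear":[4,11,0],"rot":[0,0,0],"jaw":255},{"linear":[0,0,0],"rot":[0,0,0],"jaw":255}]'
python3 - <<'E'
from h import *
from station import robot,eyes
o=robot.get_obs();print(o["clock"],o["eef_pos"],o["qpos"],o["force"])
for n in ("scene","wrist"):
    d=eyes.get_image(n); cv2.imwrite(f"pics/{n}2.png",cv2.convertScaleAbs(d["pixels"][:,:,::-1],alpha=1.4))
E
```

```text
clock: 4.0
eef_pos: [0.4532, -0.2524, 0.1084]
tool_rot: [0.365, 3.118, 0.003]
force: [-0.5, 0.9, -0.0]
finger_gap: -0.0003
4.0 [ 0.45317532 -0.25237443  0.10837468] [-0.22603277  0.40420031  0.76973758  2.05287733 -0.38459146  0.82751382
  2.10672304] [-0.46312344  0.85368669 -0.02821967]
```

View pics/wrist2.png

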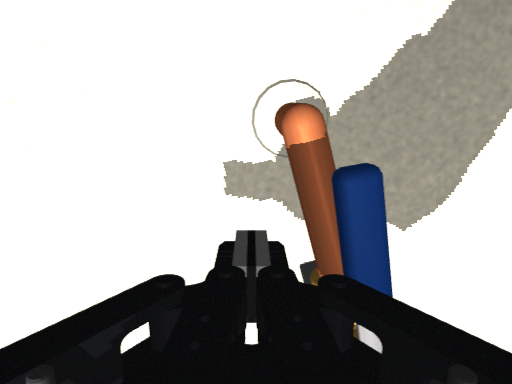

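View pics/scene2.png

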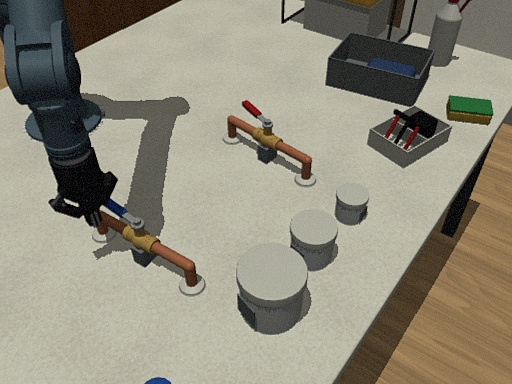

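The wrist view shows the tip at ~(251,235), beside the middle of the sleeve (sleeve columns 335–390). Now I push along the arc.

```bash
python3 -m inch '[{"linear":[2,10,0],"rot":[0,0,0],"jaw":255},{"linear":[2,10,0],"rot":[0,0,0],"jaw":255},{"linear":[4,11,0],"rot":[0,0,0],"jaw":255},{"linear":[3,10,0],"rot":[0,0,0],"jaw":255},{"linear":[2,9,0],"rot":[0,0,0],"jaw":255},{"linear":[1,10,0],"rot":[0,0,0],"jaw":255},{"linear":[0,10,0],"rot":[0,0,0],"jaw":255}]'
python3 - <<'E'
from h import *
from station import robot,eyes
o=robot.get_obs();print(o["clock"],o["eef_pos"],o["force"])
for n in ("top","wrist"):
    d=eyes.get_image(n); cv2.imwrite(f"pics/{n}3.png",cv2.convertScaleAbs(d["pixels"][:,:,::-1],alpha=1.4))
E
```

```text
clock: 4.8
eef_pos: [0.454, -0.1835, 0.1072]
tool_rot: [-0.372, -3.119, 0.001]
force: [-0.2, -3.8, 0.6]
finger_gap: -0.0
4.8 [ 0.45397073 -0.18351462  0.10718988] [-0.20583052 -3.75616417  0.5906412 ]
```

View pics/wrist3.png

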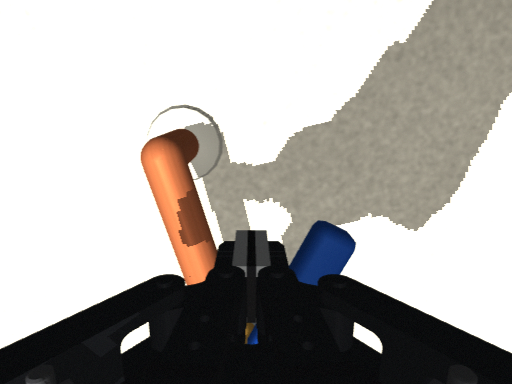

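View pics/top3.png

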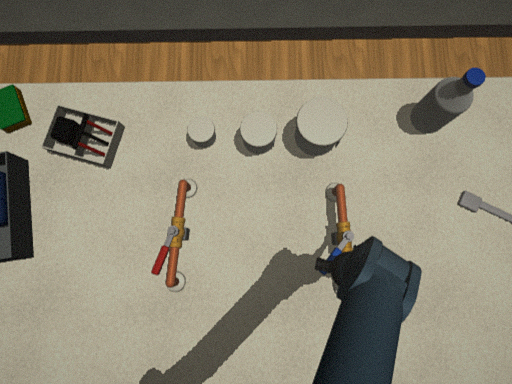

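The lever is turning: the blue tip has swung to ~(325,245) in the wrist view, and the push force is ~4 N. I'll continue the arc.

```bash
python3 -m inch '[{"linear":[-2,10,0],"rot":[0,0,0],"jaw":255},{"linear":[-3,10,0],"rot":[0,0,0],"jaw":255},{"linear":[-5,10,0],"rot":[0,0,0],"jaw":255},{"linear":[-7,9,0],"rot":[0,0,0],"jaw":255},{"linear":[-8,8,0],"rot":[0,0,0],"jaw":255},{"linear":[-6,4,0],"rot":[0,0,0],"jaw":255},{"linear":[0,0,0],"rot":[0,0,0],"jaw":255}]'
python3 - <<'E'
from h import *
from station import robot,eyes
o=robot.get_obs();print(o["clock"],o["eef_pos"],o["force"])
for n in ("top","wrist"):
    d=eyes.get_image(n); cv2.imwrite(f"pics/{n}4.png",cv2.convertScaleAbs(d["pixels"][:,:,::-1],alpha=1.4))
E
```

```text
clock: 5.6
eef_pos: [0.4979, -0.1397, 0.107]
tool_rot: [-0.368, -3.12, -0.002]
force: [-0.6, -0.8, 0.1]
finger_gap: 0.0002
5.6 [ 0.49793231 -0.13969658  0.10698077] [-0.55748399 -0.78133421  0.14610562]
```

View pics/wrist4.png

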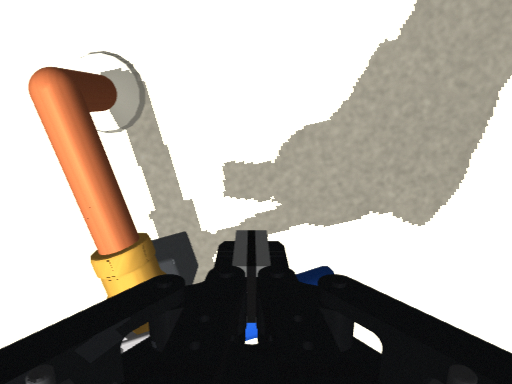

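View pics/top4.png

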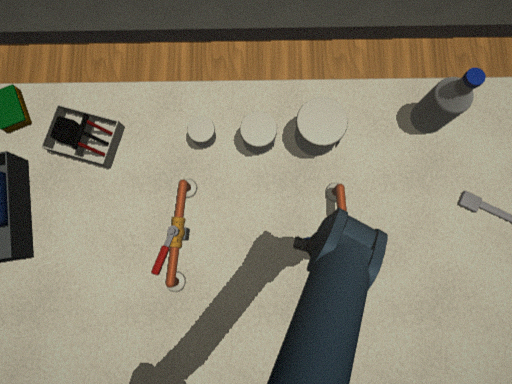

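Not at the stop yet. I'll press on towards +x in small rows and watch the force.

```bash
python3 -m inch '[{"linear":[-4,1,0],"rot":[0,0,0],"jaw":255},{"linear":[-4,1,0],"rot":[0,0,0],"jaw":255},{"linear":[0,0,0],"rot":[0,0,0],"jaw":255}]'
python3 -m inch '[{"linear":[-3,1,0],"rot":[0,0,0],"jaw":255},{"linear":[0,0,0],"rot":[0,0,0],"jaw":255}]'
python3 -m inch '[{"linear":[-2,0,0],"rot":[0,0,0],"jaw":255},{"linear":[0,0,0],"rot":[0,0,0],"jaw":255}]'
```

```text
clock: 6.0
eef_pos: [0.5037, -0.1403, 0.1068]
tool_rot: [-0.37, -3.116, -0.003]
force: [-3.8, 2.3, 1.9]
finger_gap: 0.0002
clock: 6.2
eef_pos: [0.504, -0.1403, 0.1064]
tool_rot: [-0.37, -3.11, -0.004]
force: [-8.5, 1.7, 6.6]
finger_gap: -0.0
clock: 6.4
eef_pos: [0.5041, -0.1404, 0.1059]
tool_rot: [-0.37, -3.106, -0.005]
force: [-11.7, 2.7, 9.0]
finger_gap: -0.0002
```

The force climbs while the position stays fixed at x=0.504, which fits the stop. I'll back off, rise and look.

```bash
python3 -m inch '[{"linear":[10,-2,0],"rot":[0,0,0],"jaw":255},{"linear":[15,-4,0],"rot":[0,0,0],"jaw":255},{"linear":[20,0,0],"rot":[0,0,0],"jaw":255},{"linear":[0,0,-30],"rot":[0,0,0],"jaw":255},{"linear":[0,0,-40],"rot":[0,0,0],"jaw":255},{"linear":[0,0,-40],"rot":[0,0,0],"jaw":255},{"linear":[10,-30,-15],"rot":[0,0,0],"jaw":255},{"linear":[10,-30,0],"rot":[0,0,0],"jaw":255},{"linear":[0,-35,0],"rot":[0,0,0],"jaw":255},{"linear":[0,-35,0],"rot":[0,0,0],"jaw":255}]'
python3 -m inch '[{"linear":[0,-35,0],"rot":[0,0,0],"jaw":255},{"linear":[0,-20,0],"rot":[0,0,0],"jaw":255},{"linear":[0,0,0],"rot":[0,0,0],"jaw":255}]'
python3 - <<'E'
from h import *
from station import robot,eyes
o=robot.get_obs();print(o["clock"],o["eef_pos"],o["force"])
for n in ("top","scene"):
    d=eyes.get_image(n); cv2.imwrite(f"pics/{n}5.png",cv2.convertScaleAbs(d["pixels"][:,:,::-1],alpha=1.4))
    np.savez(f"pics/{n}5.npz",K=d["camera_matrix"],R=d["R"],t=d["t"])
a=cv2.imread("pics/top5.png")[170:310,260:400]
cv2.imwrite("pics/top5c.png",cv2.resize(a,None,fx=4,fy=4,interpolation=cv2.INTER_CUBIC))
E
```

```text
clock: 7.4
eef_pos: [0.4161, -0.2601, 0.2335]
tool_rot: [0.369, 3.113, 0.001]
force: [0.9, 0.2, 0.5]
finger_gap: 0.0
clock: 7.7
eef_pos: [0.4014, -0.3167, 0.2335]
tool_rot: [0.382, 3.114, -0.007]
force: [-0.6, 0.6, 1.0]
finger_gap: -0.0
7.7 [ 0.40138384 -0.31666293  0.23345562] [-0.59571127  0.57058743  1.02579197]
```

View pics/top5c.png

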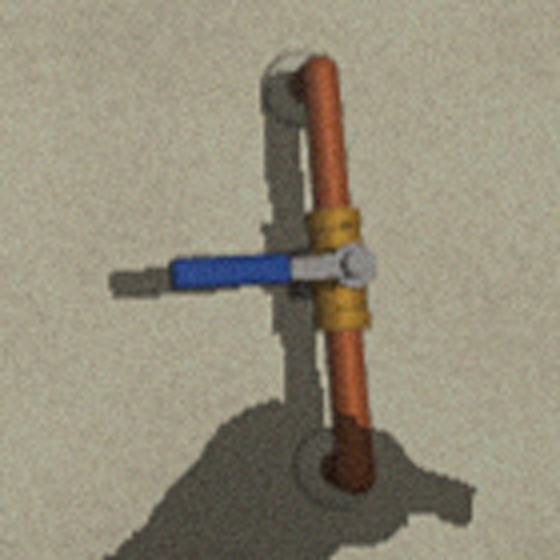

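View pics/scene5.png

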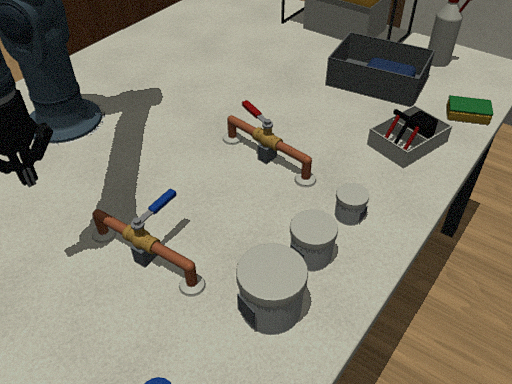

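View pics/top5.png

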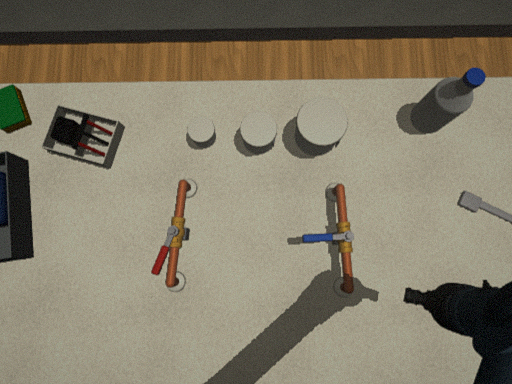

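```bash
python3 - <<'E'
from h import *
k=atz("top5",(260+355/4,170+265/4),.112)[:2]
for e in [(172,274),(290,268)]:
    v=atz("top5",(260+e[0]/4,170+e[1]/4),.112)[:2]-k
    print(v,np.degrees(np.arctan2(v[1],v[0])))
v=atz("top5",(260+352/4,170+470/4),.065)[:2]-atz("top5",(260+320/4,170+70/4),.065)[:2]
print("pipe",np.degrees(np.arctan2(v[1],v[0])))
from station import robot
o=robot.get_obs(); print(o["force"],o["joint_velocities"].round(3))
a=cv2.imread("pics/top0.png").astype(int);b=cv2.imread("pics/top5.png").astype(int)
a=np.clip(a*1.4,0,255)
d=np.abs(a-b).mean(2);print("jar diff",d[105:160,235:282].mean(),"red",d[170:295,145:195].mean(),"bg",d[100:150,370:400].mean())
E
```

```text
[-0.00438819  0.10342662] 92.42949010819608
[-0.00144693  0.03670762] 92.25730193683907
pipe -178.0515934376075
[-0.6195356   0.1200637   0.36910359] [-0.025 -0.009 -0.029  0.013 -0.     0.01   0.003]
jar diff 5.6608897485493275 red 5.672693333333338 bg 5.807822222222227
```

The lever is at ~92.3°, and square across the pipe is ~92°. The jar and red valve areas show only noise-level change, and the arm is clear. I'm handing in.

```bash
python3 - <<'E'
from station import robot
print(robot.hand_in())
E
```

```text
the job is handed in; nothing more can be done
None
```

The cold valve is shut. I pushed the blue lever round to its closed stop with the closed fingertips, backed the arm clear, and handed in at about 7.7 s on the robot's clock.

- **Lever:** in the last top view it lies within about 0.5° of square across its pipe (roughly 1.57 rad). While I was pressing at the end, the force rose to about 12 N sideways with the tool no longer advancing, which fits the stop.
- **Red valve and jar:** comparing the first and last top views, both areas changed no more than bare table does, so neither appears to have moved.
- **Arm:** it ended clear of everything, with under 1 N on the wrist.

One oddity: about 9 N of upward force showed at the final press. I put this down to the arm flexing against the stop, but did not check it further. No check failed.

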